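# Seat a drive carrier in a removable-drive rack

## Task

Put the drive carrier lying on the bench into the removable-drive rack: slide it in, nose first and flat, until its face plate is flush with the rack's front and it is fully plugged in, then let go of it. The guide channel inside is out of sight and seldom in line with the mouth, but its long left rail can be felt with the carrier's side and followed in; be gentle, and do not force the carrier against the guides or the connector. Leave the other things on the bench where they are.

Things in the scene. Friction and masses are not known exactly. Their poses are not given: they have to be found in the camera images.
- carrier: Flat aluminium drive carrier (0.16 to 0.26 kg): tray 70 wide, 17 high, 108 long, behind it a black face plate 76 wide, 22 high, 8 thick with an upright grey pull grip on the centre line. Origin: underside, middle of the face plate's outer face. x points from face plate to nose (tray x = 8 to 116 mm, grip x = -36 to 0), y to its left, z up.
- grip (a point): Point in the carrier's pull grip: x = -20, y = 0, z = 14 mm in the carrier's frame, same axes. The grip is a fin 12 thick (along y), 36 long, from 2 to 26 mm above the underside: pinch its thickness from above. Held at 40 N or more it carries the whole carrier.
- nose (a point): Middle of the carrier's nose end: x = 116, y = 0, z = 8.5 mm in the carrier's frame, same axes.
- rack: Removable-drive rack fixed on the bench: low closed aluminium box 146 wide, 168 deep, 42 high with a black front frame 148 wide. Origin: on the bench, middle of the front face. x points straight into the bay (way of insertion), y to the left as seen looking into the bay, z up. More than 30 N between carrier and rack damages its guides or connector.
- mouth (a point): Middle of the mouth's lower edge, x = 0, y = 0, z = 8 mm in the rack's frame, same axes. Mouth: 112 wide (y = -56 to 56 mm), z = 8 to 33 mm; its bottom edge slopes up to the bay floor (z = 8 mm) within 6 mm. The face plate goes inside the mouth.
- bay (a point): Fixed point of the rack, x = 35, y = 0, z = 8 mm, same axes. Hidden in here a steel guide channel 73 wide takes the 70 mm tray, parallel to rack x. Its centre line lies anywhere from 12 mm right to 12 mm left of y = 0, clamped. Its long left rail starts 11 mm behind the front face, the short right rail at 53 mm, both with a 4 mm flare; at 20 to 50 mm depth only the left rail is there.
- home (a point): Fixed point of the rack, x = 0, y = 0, z = 8 mm, same axes: with the carrier home its origin is here in x and z (in y up to 13.5 mm either side), face plate flush with the rack's front. The connector meets the nose 5 mm before home, resists with about 6 N and stays where it is pushed; home itself is a solid stop.
- dimmer: Bystander: black lamp control box 130 x 76 x 38 mm with a knob and a red switch. Origin: centre of its underside.
- bare_drive: Bystander: bare flat drive 100 x 70 x 9.5 mm with no carrier or grip. Origin: centre of its underside.
- screwdriver: Bystander: screwdriver 160 mm long lying on the bench along its own x. Origin: under its middle.

How it is judged:
On the way:
1. The carrier's nose is in the mouth of the bay, 25 mm or more deep (x of carrier in the frame of rack between -0.091 and -0.01 m and z of carrier in the frame of rack between 0.003 and 0.02 m and angle between the x axis of carrier and the x axis of rack, either way round below 0.12 rad), for 0.1 s.
At the end, for the whole second after the job is handed in: The carrier stands fully home in the bay: its face plate is flush with the rack's front (no more than 2 mm proud), it lies flat on the bay floor (within 2 mm, tilted less than 0.05 rad) and straight (within 0.04 rad of the rack's x), at rest and let go (x of carrier in the frame of rack between -0.002 and 0.003 m and z of carrier in the frame of rack between 0.006 and 0.0105 m and y of carrier in the frame of rack between -0.016 and 0.016 m and angle between the x axis of carrier and the x axis of rack, either way round below 0.04 rad and angle between carrier's own z axis and vertical below 0.05 rad and linear speed of carrier below 0.01 m/s and contact force between carrier and the fingers below 0.1 N); the robot touches nothing.
It fails at once if The carrier is forced: more than 30 N between it and the rack (contact force between carrier and rack above 30 N).
It fails at once if The lamp control box is shifted by more than 15 mm (distance of dimmer from where it was at the start of the episode above 0.015 m).
It fails at once if The bare drive is shifted by more than 15 mm (distance of bare_drive from where it was at the start of the episode above 0.015 m).
It fails at once if The screwdriver is shifted by more than 15 mm (distance of screwdriver from where it was at the start of the episode above 0.015 m).
It also fails if it takes over 51 s, if anything falls off the work surface, if the arm or the gripper's body presses on something with over 40 N, if the wrist force passes 120 N, or if a joint passes its speed limit or range.

## Robot

A 6-joint arm with a two-finger parallel gripper is mounted at the origin on the work surface. World frame = base frame: x ahead of the robot, y to its left, z up, the work surface at z = 0. Lengths are in m, angles in rad, forces in N, time in s.
With the tool pointing down it reaches from about 0.3 to 0.775 m from the base axis. Payload 14.6 kg.
Tool frame: the origin (TCP) lies on the centre line of the jaws, within the pads' length; the fingertips stand env.finger_overhang ahead of it and the grasp point (between the pads) lies 6 mm ahead of it (env.finger_overhang is the distance from the TCP to the fingertips, in m); z points along the fingers, y is the line along which they close (so a half turn about z gives the same grasp; the last joint's range is limited). The gripper opens to 94 mm and grips with 3 to 60 N. Pads are 16 mm wide; open, the fingers measure 119 mm over their backs; the gripper's body (75 mm by 177 mm) begins 78 mm behind the grasp point.
Start: joints at [1.075, 0.3, 1.521, -0, 1.321, -0.067], TCP at [0.229, 0.5, 0.23] pointing down, gripper open.
Joint ranges: [-3.03, 3.03], [-0.79, 2.21], [0.23, 2.52], [-1.04, 4.18], [0, 3.07], [-2.55, 2.55]. Speed limits (rad/s): [2.22, 2.22, 2.57, 3.14, 3.14, 3.14].

## Interface

Orientations are given as a unit quaternion [x, y, z, w].
In Python, from plant import sensors, imaging, env gives the robot as it stands. The module is installed in compiled form; this text tells all that it offers.
- The arm moves only by the tool arm_command, never from a script. Its argument "increments" is a list of rows, each an object with "linear": the shift along the tool's x, y, z as a fraction of full scale, a list of three; "twist": the turn, a rotation vector about the tool's x, y, z as a fraction of full scale, a list of three; "jaw": the opening, from -1 (shut) to 1 (fully open). A call has 1 to 12 rows; each row shifts and turns the commanded pose from where the row before left it, along the tool's axes as they then stand; what a row does not reach is not made up. Full scale, the value 1, is 60 mm for a shift and 4 degrees for a turn. A row lasts 1/8 s, in which the tool goes at most 62.5 mm and 10.7 degrees, less where a joint would pass 70% of its speed; a pose out of reach is approached as far as the arm can. A call with a number of a shift or a turn outside -1 to 1 is refused whole. A call with a gripper value outside its range is refused whole. The fingers move at their own pace and stop on an object; "force" is the grip in N (left out, the last holds). Time passes only in rows, so rows that do not move let the fingers close. It gives the time, the measured TCP pose, the force, the opening and the grip force at its end, in the units of the state.
- sensors.state(): the state, without advancing time (a new reading comes with each control period).
- imaging.camera(name): name is "side" or "top" or "wrist"; returns (picture, depth): 420x560x3 uint8, red, green, blue; 420x560 float32, m along the optical axis (not along the pixel's ray), 0 where there is no reading.
- imaging.camera_info(name): a dict with "fovy" (degrees; the focal length in pixels is half the picture's height over the tangent of half this angle, whatever the lens; pixels are square), "cx", "cy" (the principal point, pixels), "distortion" ([k1, k2, p1, p2, k3] as OpenCV has them; the pictures are not rectified), "R" (3x3) and "t" (3): a world point X has camera coordinates R X + t. Camera axes: x right, y down, z forward; pixel columns grow to the right and rows downward; lengths in m; the calibration is good to about 2 mm. A picture is of the moment at which its call begins: read the wrist's pose just before it. camera_info takes no time and is no camera call; for the wrist camera it gives the pose at the moment of the call.
- env.job_done(): hands the job in; it is judged then, once.
Trained networks look in the newest picture that a camera, given by its name, has taken for a name from the list of things; names that differ only in an ending like _2 or _b are one class to them, and where a whole thing is asked for, a point or a joint stands for the part that bears it (a point fixed in the world has none). Each returns a list of dicts, best first, with "confidence" (0 to 1); they miss things now and then, are a little off and sometimes report something else, mostly with a low value. They report only what shows in the picture. A call takes as long as a camera call.
- imaging.recognise(camera, target): "at" ([column, row] in pixels, amid what is visible of it).
The state is a dict: "clock": time; "qpos": joint angles; "qd": joint speeds; "tau": joint torques, N m; "eef_pos": TCP position; "tool_rot": TCP orientation; "contact_force": force on the tool from outside, world axes, zero at the start; "wrist_torque": the same for the moment, N m; "gripper_width": opening from 0.0 (shut) to 1.0 (fully open); "gripper_force": force on a finger pad.
Only numpy, scipy, OpenCV 4.12 (cv2) and the standard library are available. Lean on these libraries where they do the work, as an engineer would, in place of code of your own. Each camera call takes 0.05 s, during which the arm holds its last target. There are 200 camera calls.

## Working session

There is one attempt and no reset: what is moved stays moved. The work goes in short steps, Python scripts to look and compute and a tool call to move; the robot and the scene stay as the last step left them, time stands still between calls to the robot, and variables do not carry over. Pictures are saved under pics/ and viewed, at most 10 in all, crops included, and the job is handed in when it is done.

Besides the shell and the picture viewer there is one more tool, called as name(argument=value, ...) on one line, values as JSON. arm_command: Moves the arm, as the interface text tells. Its arguments: {"type":"object","properties":{"increments":{"type":"array"},"force":{"type":"number"}},"required":["increments"]}

```bash
mkdir -p pics; cat > h.py <<'E'
import numpy as np, cv2
from plant import sensors, imaging, env
def cam(n):
    i=imaging.camera_info(n); p,d=imaging.camera(n); f=210/np.tan(np.radians(i["fovy"])/2)
    K=np.array([[f,0,i["cx"]],[0,f,i["cy"]],[0,0,1]]); return p,d,K,np.array(i["distortion"]),np.array(i["R"]),np.array(i["t"])
def world(c,px,z=None):
    p,d,K,D,R,t=c; px=np.array(px,float).reshape(-1,1,2)
    u=cv2.undistortPoints(px,K,D).reshape(-1,2); out=[]
    for (a,b),q in zip(u,px.reshape(-1,2)):
        r=np.array([a,b,1]); o=-R.T@t; w=R.T@r
        s=(z-o[2])/w[2] if z is not None else d[int(round(q[1])),int(round(q[0]))]
        out.append(o+s*w)
    return np.array(out)
def cloud(c):
    v,u=np.mgrid[0:420,0:560]; p,d,K,D,R,t=c
    n=cv2.undistortPoints(np.stack([u,v],-1).reshape(-1,1,2).astype(float),K,D).reshape(420,560,2)
    X=np.dstack([n,np.ones((420,560))])*d[...,None]
    return (X-t)@R
E
python3 - <<'E'
from h import *
print(sensors.state(), env.finger_overhang)
for n in ("top","side"):
    c=cam(n); cv2.imwrite(f"pics/{n}0.png",c[0][...,::-1]); print(n,-c[4].T@c[5])
    for t in ("carrier","grip","nose","rack","mouth","dimmer","bare_drive","screwdriver"):
        r=imaging.recognise(n,t)[:2]
        for q in r: print(t,q["confidence"],np.round(q["at"]),world(c,q["at"]).round(3))
E
```

```text
{'clock': 0.0, 'qpos': array([ 1.07540276e+00,  3.00468330e-01,  1.52157354e+00,  5.07380095e-07,
        1.32072503e+00, -6.65859566e-02]), 'qd': array([-3.06197214e-05,  7.16367954e-04, -1.40350591e-03, -6.61269371e-04,
        1.59437616e-03, -2.13304390e-03]), 'tau': array([-7.33244851e-04, -5.31812918e+01, -3.52722323e+01,  7.07701268e-02,
        2.44856853e-02, -1.41436362e-04]), 'eef_pos': array([0.22856509, 0.4999969 , 0.22989103]), 'tool_rot': array([ 2.12764947e-01,  9.77103235e-01, -5.64031557e-04, -1.63050098e-04]), 'contact_force': array([-0.72952014,  0.14556366, -0.56651647]), 'wrist_torque': array([0.00741184, 0.01639877, 0.00611003]), 'gripper_force': 0.0, 'gripper_width': 0.9963929234859282} 0.025
top [0.42111455 0.05937885 1.17732405]
carrier 0.7 [386. 262.] [[ 0.478 -0.183  0.012]]
grip 0.81 [387. 258.] [[ 0.485 -0.185  0.012]]
nose 0.73 [385. 260.] [[ 0.48  -0.179  0.016]]
rack 0.68 [230. 234.] [[0.528 0.164 0.04 ]]
rack 0.54 [394. 143.] [[ 0.741 -0.194  0.041]]
mouth 0.59 [232. 232.] [[0.533 0.16  0.042]]
dimmer 0.81 [396. 146.] [[ 0.735 -0.202  0.036]]
bare_drive 0.83 [110. 263.] [[0.46  0.433 0.005]]
bare_drive 0.42 [395. 146.] [[ 0.734 -0.198  0.037]]
screwdriver 0.63 [387. 258.] [[ 0.487 -0.185  0.012]]
screwdriver 0.59 [271. 142.] [[0.741 0.079 0.02 ]]
side [ 0.13791519 -0.52338861  0.85078529]
carrier 0.88 [311. 320.] [[ 0.477 -0.191  0.017]]
grip 0.73 [162. 165.] [[0.456 0.421 0.011]]
grip 0.68 [324. 191.] [[0.736 0.07  0.021]]
nose 0.67 [307. 319.] [[ 0.471 -0.186  0.017]]
rack 0.87 [241. 205.] [[0.531 0.138 0.043]]
rack 0.69 [312. 321.] [[ 0.475 -0.194  0.018]]
mouth 0.59 [238. 206.] [[0.524 0.143 0.041]]
dimmer 0.86 [408. 260.] [[ 0.73  -0.217  0.039]]
bare_drive 0.6 [161. 163.] [[0.459 0.43  0.008]]
screwdriver 0.54 [320. 192.] [[0.733 0.081 0.011]]
```

View pics/top0.png

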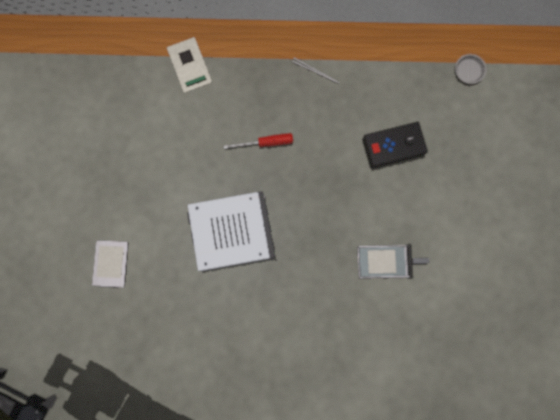

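View pics/side0.png

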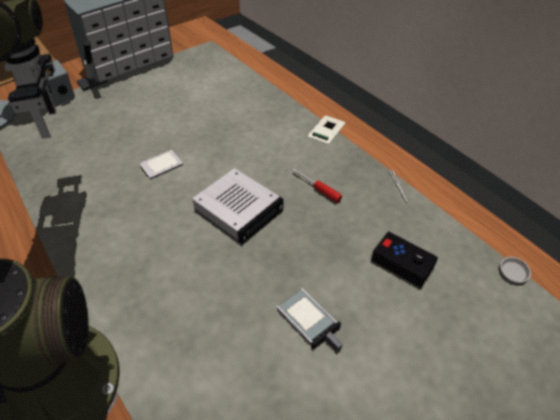

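The pictures show the rack at (230,232) in the top view, with its black front edge on the right at about (265,228). The carrier is at (386,262), nose to the left (toward the rack) and grip at (420,261). The dimmer, bare drive and screwdriver are all clear of the path.

```bash
cat > m.py <<'E'
from h import *
def rect(P):
    r=cv2.minAreaRect((P[:,:2]*1000).astype(np.float32)); return np.round(r[0],1),np.round(r[1],1),round(r[2],2),cv2.boxPoints(r).round(1).tolist()
if __name__=="__main__":
  for n in ("top","side"):
    c=cam(n); W=cloud(c); rgb=c[0].astype(int)
    def box(x0,x1,y0,y1,z0,z1):
        return (W[...,0]>x0)&(W[...,0]<x1)&(W[...,1]>y0)&(W[...,1]<y1)&(W[...,2]>z0)&(W[...,2]<z1)
    m=box(.40,.66,.04,.28,.034,.055); print(n,"rack",rect(W[m]),W[m][:,2].mean())
    k=m&(rgb.sum(2)<200); print(" black",k.sum(),rect(W[k]))
    m=box(.38,.57,-.32,-.08,.009,.04); print(" carrier",rect(W[m]),np.percentile(W[m][:,2],[5,50,95]))
    t=m&(W[...,1]<-.245);print(" grip",t.sum(),rect(W[t]),W[t].mean(0))
    t=m&(rgb.sum(2)>230)&(W[...,1]>-.24);print(" tray",rect(W[t]))
    g=box(.3,.7,-.35,-.25,-.02,.006); print(" bench z",np.median(W[g][:,2]))
E
python3 m.py; python3 - <<'E'
from h import *
p=cv2.imread("pics/top0.png"); cv2.imwrite("pics/crop.png",cv2.resize(p[180:290,180:440],None,fx=3,fy=3,interpolation=2))
E
```

```text
top rack (array([536.2, 164. ]), array([148.4, 170.9]), 11.72, [[446.1000061035156, 232.60000610351562], [480.8999938964844, 65.30000305175781], [626.2000122070312, 95.5], [591.5, 262.79998779296875]]) 0.04185326372972495
 black 1 (array([479.8,  70.4]), array([0., 0.]), 0.0, [[479.79998779296875, 70.4000015258789], [479.79998779296875, 70.4000015258789], [479.79998779296875, 70.4000015258789], [479.79998779296875, 70.4000015258789]])
 carrier (array([ 480.1, -196.4]), array([ 73.2, 150.6]), 2.61, [[440.1000061035156, -122.9000015258789], [447.0, -273.29998779296875], [520.0999755859375, -270.0], [513.2000122070312, -119.5]]) [0.01178476 0.01574972 0.02419316]
 grip 71 (array([ 481.8, -258.5]), array([10.9, 26.5]), 2.54, [[475.79998779296875, -245.5], [477.0, -271.8999938964844], [487.8999938964844, -271.5], [486.70001220703125, -245.0]]) [ 0.4818833  -0.25849171  0.02448022]
 tray (array([ 479.3, -180. ]), array([ 73.2, 117.7]), 2.61, [[440.1000061035156, -122.9000015258789], [445.5, -240.39999389648438], [518.5999755859375, -237.10000610351562], [513.2000122070312, -119.5]])
 bench
[... 494 characters left out ...]
([ 477.4, -198.1]), array([ 75.8, 151.1]), 2.84, [[435.79998779296875, -124.5999984741211], [443.29998779296875, -275.5], [519.0, -271.70001220703125], [511.5, -120.80000305175781]]) [0.01257353 0.0169488  0.02508417]
 grip 136 (array([ 479.1, -259.3]), array([12.4, 28.8]), 3.87, [[472.0, -245.3000030517578], [473.8999938964844, -274.0], [486.29998779296875, -273.20001220703125], [484.29998779296875, -244.5]]) [ 0.47783809 -0.25994467  0.0225143 ]
 tray (array([ 477.8, -181.1]), array([ 73. , 117.3]), 3.02, [[438.29998779296875, -124.5], [444.3999938964844, -241.60000610351562], [517.4000244140625, -237.6999969482422], [511.20001220703125, -120.5999984741211]])
 bench z 0.0017245981820255018
```

View pics/crop.png

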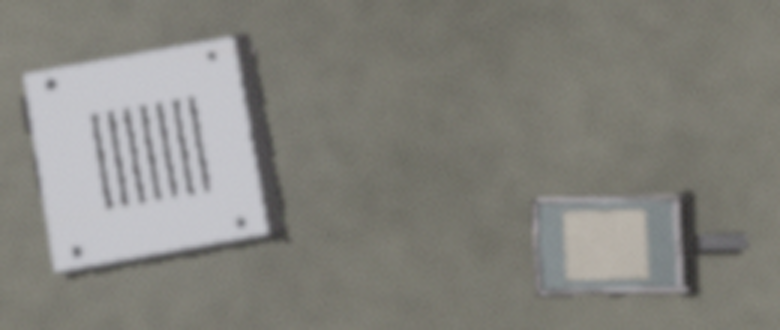

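The crop confirms it: the rack's black front is on the right edge, and the carrier's nose faces it, with the face plate and grip on the right. I'll move above the grip now.

arm_command(increments=[{"linear": [-0.65, -0.69, 0], "twist": [0, 0, 0], "jaw": 1}, {"linear": [-0.65, -0.69, 0], "twist": [0, 0, 0], "jaw": 1}, {"linear": [-0.65, -0.69, 0], "twist": [0, 0, 0], "jaw": 1}, {"linear": [-0.65, -0.69, 0], "twist": [0, 0, 0], "jaw": 1}, {"linear": [-0.65, -0.69, 0], "twist": [0, 0, 0], "jaw": 1}, {"linear": [-0.65, -0.69, 0], "twist": [0, 0, 0], "jaw": 1}, {"linear": [-0.65, -0.69, 0], "twist": [0, 0, 0], "jaw": 1}, {"linear": [-0.65, -0.69, 0], "twist": [0, 0, 0], "jaw": 1}, {"linear": [-0.65, -0.69, 0], "twist": [0, 0, 0], "jaw": 1}, {"linear": [-0.65, -0.69, 0], "twist": [0, 0, 0], "jaw": 1}, {"linear": [-0.65, -0.69, 0], "twist": [0, 0, 0], "jaw": 1}, {"linear": [-0.65, -0.69, 0], "twist": [0, 0, 0], "jaw": 1}])

```text
clock: 2.5
eef_pos: [0.4481, -0.1482, 0.2306]
tool_rot: [0.213, 0.977, -0.0, 0.0]
contact_force: [0.5, 0.9, -0.3]
gripper_width: 0.999
gripper_force: 0.0
```

arm_command(increments=[{"linear": [0, 0, 0], "twist": [0, 0, 1], "jaw": 1}, {"linear": [0, 0, 0], "twist": [0, 0, 1], "jaw": 1}, {"linear": [0, 0, 0], "twist": [0, 0, 1], "jaw": 1}, {"linear": [0, 0, 0], "twist": [0, 0, 1], "jaw": 1}, {"linear": [0, 0, 0], "twist": [0, 0, 1], "jaw": 1}, {"linear": [0, 0, 0], "twist": [0, 0, 1], "jaw": 1}, {"linear": [0, 0, 0], "twist": [0, 0, 1], "jaw": 1}, {"linear": [0, 0, 0], "twist": [0, 0, 1], "jaw": 1}, {"linear": [0, 0, 0], "twist": [0, 0, 1], "jaw": 1}, {"linear": [0, 0, 0], "twist": [0, 0, 1], "jaw": 1}, {"linear": [0, 0, 0], "twist": [0, 0, 1], "jaw": 1}, {"linear": [0, 0, 0], "twist": [0, 0, 1], "jaw": 1}])

```text
clock: 4.0
eef_pos: [0.4478, -0.1462, 0.2305]
tool_rot: [0.593, 0.805, 0.0, 0.0]
contact_force: [-0.4, -0.1, -0.4]
gripper_width: 0.998
gripper_force: 0.0
```

```bash
cat > g.py <<'E'
import sys
from h import *
from scipy.spatial.transform import Rotation as Ro
def go(x,y,z,h,show=True):
    "x,y,z m target TCP; h heading (deg) of tool y; tool down. prints tool-frame shift (in 60mm) and turn (in 4deg)"
    s=sensors.state(); R=Ro.from_quat(s["tool_rot"])
    yv=np.array([np.cos(np.radians(h)),np.sin(np.radians(h)),0]); zv=np.array([0,0,-1.]); T=Ro.from_matrix(np.c_[np.cross(yv,zv),yv,zv])
    d=np.array([x,y,z])-s["eef_pos"]; dr=R.inv()*T
    tv=R.as_matrix()[:,1]
    print("t",round(s["clock"],2),"pos",s["eef_pos"].round(4),"head",np.degrees(np.arctan2(tv[1],tv[0])).round(2),"F",s["contact_force"].round(2),"w",round(s["gripper_width"],3))
    print("lin(before turn)",(R.inv().apply(d)/.06).round(3),"lin(after turn)",(T.inv().apply(d)/.06).round(3),"twist",(np.degrees(dr.as_rotvec())/4).round(3))
if __name__=="__main__": go(*map(float,sys.argv[1:]))
E
python3 g.py .4815 -.2572 .23 2.7
```

```text
t 4.0 pos [ 0.4478 -0.1462  0.2305] head 17.3 F [-0.44 -0.14 -0.42] w 0.998
lin(before turn) [-1.934 -0.013  0.009] lin(after turn) [-1.874  0.475  0.009] twist [2.00e-03 1.00e-03 3.65e+00]
```

arm_command(increments=[{"linear": [0, 0, 0], "twist": [0, 0, 0.92], "jaw": 1}, {"linear": [0, 0, 0], "twist": [0, 0, 0.91], "jaw": 1}, {"linear": [0, 0, 0], "twist": [0, 0, 0.91], "jaw": 1}, {"linear": [0, 0, 0], "twist": [0, 0, 0.91], "jaw": 1}, {"linear": [-0.62, 0.16, 0.1], "twist": [0, 0, 0], "jaw": 1}, {"linear": [-0.62, 0.16, 0], "twist": [0, 0, 0], "jaw": 1}, {"linear": [-0.63, 0.155, 0], "twist": [0, 0, 0], "jaw": 1}, {"linear": [0, 0, 0], "twist": [0, 0, 0], "jaw": 1}])

```text
clock: 5.0
eef_pos: [0.4818, -0.2586, 0.2239]
tool_rot: [0.69, 0.724, -0.0, -0.0]
contact_force: [-0.3, 0.9, 0.1]
gripper_width: 1.002
gripper_force: 0.0
```

```bash
python3 g.py .4815 -.2572 .03 2.7; python3 - <<'E'
from h import *
c=cam("wrist"); cv2.imwrite("pics/w1.png",c[0][...,::-1]); W=cloud(c); print(-c[4].T@c[5],c[4])
for t in ("carrier","grip","nose"):
    for q in imaging.recognise("wrist",t)[:2]: print(t,q["confidence"],np.round(q["at"]),world(c,q["at"]).round(4))
from m import rect
m=(W[...,2]>.009)&(W[...,2]<.05)&(abs(W[...,0]-.48)<.08)&(abs(W[...,1]+.2)<.12)
print(m.sum(), rect(W[m]))
t=m&(W[...,1]<-.246)&(W[...,2]>.018)&(W[...,1]>-.29);print(t.sum(),rect(W[t]),W[t].mean(0))
E
```

```text
t 5.0 pos [ 0.4818 -0.2586  0.2239] head 2.71 F [-0.27  0.86  0.07] w 1.002
lin(before turn) [ 2.300e-02 -2.000e-03  3.232e+00] lin(after turn) [ 0.023 -0.004  3.232] twist [-0.008 -0.003  0.003]
[ 0.47861298 -0.17932815  0.37763686] [[ 0.99885297  0.0478694   0.00112703]
 [ 0.04570061 -0.9600948   0.27591561]
 [ 0.01428997 -0.27554762 -0.9611812 ]]
carrier 0.61 [283.  99.] [[ 0.48   -0.1805  0.0159]]
grip 0.74 [278. 100.] [[ 0.4758 -0.1808  0.0145]]
nose 0.79 [281. 100.] [[ 0.4783 -0.1813  0.0156]]
9673 (array([ 478.3, -197.8]), array([ 75.4, 150.3]), 2.84, [[437.0, -124.5999984741211], [444.3999938964844, -274.70001220703125], [519.7000122070312, -271.0], [512.2999877929688, -120.9000015258789]])
332 (array([ 481.3, -259.4]), array([11.8, 27.1]), 2.97, [[474.70001220703125, -246.1999969482422], [476.1000061035156, -273.20001220703125], [487.8999938964844, -272.6000061035156], [486.5, -245.5]]) [ 0.4816044  -0.25937252  0.02519597]
```

View pics/w1.png

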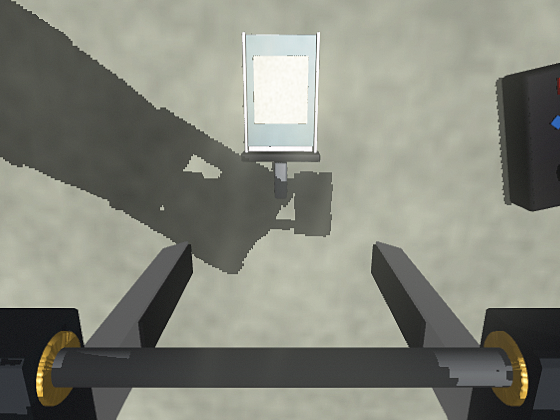

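The wrist view shows the grip at (280,178), centred between the fingers, with the carrier straight ahead. It agrees with the fixed cameras, so I'll descend and pinch.

arm_command(increments=[{"linear": [0.02, 0, 0.8], "twist": [0, 0, 0], "jaw": 1}, {"linear": [0, 0, 0.8], "twist": [0, 0, 0], "jaw": 1}, {"linear": [0, 0, 0.8], "twist": [0, 0, 0], "jaw": 1}, {"linear": [0, 0, 0.5], "twist": [0, 0, 0], "jaw": 1}, {"linear": [0, 0, 0.36], "twist": [0, 0, 0], "jaw": 1}, {"linear": [0, 0, 0], "twist": [0, 0, 0], "jaw": 0}, {"linear": [0, 0, 0], "twist": [0, 0, 0], "jaw": -1}, {"linear": [0, 0, 0], "twist": [0, 0, 0], "jaw": -1}, {"linear": [0, 0, 0], "twist": [0, 0, 0], "jaw": -1}, {"linear": [0, 0, 0], "twist": [0, 0, 0], "jaw": -1}], force=50)

```text
clock: 6.45
eef_pos: [0.4818, -0.2557, 0.0291]
tool_rot: [0.689, 0.724, 0.0, 0.0]
contact_force: [-0.2, -0.3, 0.9]
gripper_width: 0.505
gripper_force: 0.0
```

arm_command(increments=[{"linear": [0, 0, 0], "twist": [0, 0, 0], "jaw": -1}, {"linear": [0, 0, 0], "twist": [0, 0, 0], "jaw": -1}, {"linear": [0, 0, 0], "twist": [0, 0, 0], "jaw": -1}, {"linear": [0, 0, 0], "twist": [0, 0, 0], "jaw": -1}, {"linear": [0, 0, 0], "twist": [0, 0, 0], "jaw": -1}, {"linear": [0, 0, 0], "twist": [0, 0, 0], "jaw": -1}])

```text
clock: 7.2
eef_pos: [0.4816, -0.2557, 0.0288]
tool_rot: [0.689, 0.724, -0.0, -0.0]
contact_force: [-0.7, -0.4, 1.0]
gripper_width: 0.124
gripper_force: 50.0
```

Gripped: the opening reads 11.7 mm, which matches the fin. Lift and turn toward the rack's heading.

arm_command(increments=[{"linear": [0, 0, -0.2], "twist": [0, 0, 0], "jaw": -1}, {"linear": [0, 0, -0.4], "twist": [0, 0, 0], "jaw": -1}, {"linear": [0, 0, -0.4], "twist": [0, 0, 0], "jaw": -1}, {"linear": [0, 0, 0], "twist": [0, 0, -0.76], "jaw": -1}, {"linear": [0, 0, 0], "twist": [0, 0, -0.76], "jaw": -1}, {"linear": [0, 0, 0], "twist": [0, 0, -0.76], "jaw": -1}, {"linear": [0, 0, 0], "twist": [0, 0, 0], "jaw": -1}])

```text
clock: 8.07
eef_pos: [0.4818, -0.2557, 0.0894]
tool_rot: [0.63, 0.777, 0.0, 0.0]
contact_force: [-0.1, -0.5, -1.2]
gripper_width: 0.123
gripper_force: 50.0
```

```bash
python3 g.py .5888 -.0923 .09 11.8
```

```text
t 8.07 pos [ 0.4818 -0.2557  0.0894] head 11.93 F [-0.13 -0.48 -1.21] w 0.123
lin(before turn) [ 2.296  2.308 -0.01 ] lin(after turn) [ 2.301  2.303 -0.01 ] twist [0.006 0.005 0.033]
```

arm_command(increments=[{"linear": [0.25, 0.3, 0], "twist": [0, 0, 0], "jaw": -1}, {"linear": [0.45, 0.5, 0], "twist": [0, 0, 0], "jaw": -1}, {"linear": [0.5, 0.5, 0], "twist": [0, 0, 0], "jaw": -1}, {"linear": [0.5, 0.5, 0], "twist": [0, 0, 0], "jaw": -1}, {"linear": [0.4, 0.45, 0], "twist": [0, 0, 0], "jaw": -1}, {"linear": [0.2, 0.28, 0], "twist": [0, 0, 0], "jaw": -1}, {"linear": [0, 0, 0], "twist": [0, 0, 0], "jaw": -1}, {"linear": [0, 0, 0], "twist": [0, 0, 0], "jaw": -1}])

```text
clock: 9.07
eef_pos: [0.6011, -0.0901, 0.0888]
tool_rot: [0.63, 0.777, -0.0, -0.0]
contact_force: [-0.9, 0.5, -3.0]
gripper_width: 0.123
gripper_force: 50.0
```

```bash
python3 g.py .5888 -.0923 .09 11.8; cat > w.py <<'E'
from h import *
from m import rect
import sys
for n in sys.argv[1:]:
    c=cam(n); cv2.imwrite(f"pics/{n}_{sensors.state()['clock']:.1f}.png",c[0][...,::-1]); W=cloud(c)
    # rack top plane
    a=np.array([-.2045,.9789,0]); v=np.array([-.9789,-.2045,0]); O=np.array([.553,.079,0])
    q=W-O; X=q@a; Y=q@v; Z=W[...,2]
    m=(X>-.02)&(X<.2)&(abs(Y)<.1)&(Z>.035)&(Z<.052); print(n,"rack top",m.sum(),Z[m].mean().round(4),rect(W[m]))
    # sides: per-X extremes of Y; front edge per-Y min X
    for s in (-1,1):
        pts=[(x,(Y[m&(abs(X-x)<.004)]*s).max()*s) for x in np.arange(.02,.15,.01) if (m&(abs(X-x)<.004)).sum()>20]
        if len(pts)>3: p=np.polyfit(*np.array(pts).T,1); print(" rack side",s,"slope deg",np.degrees(np.arctan(p[0])).round(2),"Y0",p[1].round(4))
    pts=[(y,X[m&(abs(Y-y)<.004)].min()) for y in np.arange(-.06,.061,.01) if (m&(abs(Y-y)<.004)).sum()>10]
    if len(pts)>3: p=np.polyfit(*np.array(pts).T,1); print(" front slope deg",np.degrees(np.arctan(p[0])).round(2),"X0",p[1].round(4))
    k=(X>-.25)&(X<-.025)&(abs(Y+.014)<.06)&(Z>.055)&(Z<.11)&(c[1]>.2); print(" carrier pts",k.sum())
    if k.sum()>50:
        t=k&(X>-.145)
        A=np.c_[X[t],Y[t],np.ones(t.sum())]; f=np.linalg.lstsq(A,Z[t],rcond=None)[0]; r=Z[t]-A@f; g=abs(r)<.003
        f=np.linalg.lstsq(A[g],Z[t][g],rcond=None)[0]; print(" plane slopes",f[:2].round(3),"z nose",(f@[X[t].max(),-.014,1]).round(4))
        for s in (-1,1):
            pts=[(x,((Y[k&(abs(X-x)<.004)]+.014)*s).max()*s-.014) for x in np.arange(-.14,-.05,.01) if (k&(abs(X-x)<.004)).sum()>10]
            if len(pts)>3: p=np.polyfit(*np.array(pts).T,1); print(" carrier side",s,"slope deg",np.degrees(np.arctan(p[0])).round(2),"Y at -.1",np.polyval(p,-.1).round(4))
        print(" nose X",np.percentile(X[k],99).round(4))
E
python3 w.py wrist top side
```

```text
t 9.07 pos [ 0.6011 -0.0901  0.0888] head 11.89 F [-0.86  0.52 -3.  ] w 0.123
lin(before turn) [ 0.007 -0.209 -0.021] lin(after turn) [ 0.007 -0.209 -0.021] twist [-0.007 -0.     0.023]
wrist rack top 0 nan (array([0., 0.]), array([0., 0.]), 0.0, [[0.0, 0.0], [0.0, 0.0], [0.0, 0.0], [0.0, 0.0]])
 carrier pts 0
top rack top 5132 0.0419 (array([536.2, 163.8]), array([147.9, 170.4]), 11.71, [[446.5, 232.1999969482422], [481.1000061035156, 65.4000015258789], [625.9000244140625, 95.4000015258789], [591.2999877929688, 262.29998779296875]])
 rack side -1 slope deg -0.31 Y0 -0.0731
 rack side 1 slope deg 0.0 Y0 0.0722
 front slope deg 0.04 X0 0.0016
 carrier pts 1429
 plane slopes [-0.016 -0.004] z nose 0.0743
 carrier side -1 slope deg -0.11 Y at -.1 -0.0489
 carrier side 1 slope deg 23.44 Y at -.1 0.0131
 nose X -0.042
side rack top 3151 0.0421 (array([534.4, 161.4]), array([150.1, 172.5]), 11.75, [[443.3999938964844, 230.5], [478.5, 61.70000076293945], [625.4000244140625, 92.30000305175781], [590.2999877929688, 261.1000061035156]])
 rack side -1 slope deg -0.16 Y0 -0.0711
 rack side 1 slope deg 0.7 Y0 0.0742
 front slope deg 0.15 X0 -0.0008
 carrier pts 901
 plane slopes [-0.013 -0.058] z nose 0.0751
 carrier side -1 slope deg -33.52 Y at -.1 -0.0058
 carrier side 1 slope deg 0.56 Y at -.1 0.024
 nose X -0.0438w.py:9: RuntimeWarning: Mean of empty slice.
  m=(X>-.02)&(X<.2)&(abs(Y)<.1)&(Z>.035)&(Z<.052); print(n,"rack top",m.sum(),Z[m].mean().round(4),rect(W[m]))
  ret = ret.dtype.type(ret / rcount)
```

View wrist.

```bash
ls pics; python3 - <<'E'
from h import *
c=cam("wrist"); cv2.imwrite("pics/w2.png",c[0][...,::-1]); W=cloud(c); print((c[1]>0).mean(),-c[4].T@c[5],np.percentile(W[...,2][c[1]>0],[5,50,95]), W[100,280],W[20,280])
E
```

```text
crop.png
side0.png
side_9.2.png
top0.png
top_9.2.png
w1.png
wrist_9.1.png
0.9959608843537415 [ 0.5852369  -0.0124627   0.24266554] [-0.00085989  0.00070612  0.18404297] [ 0.58500653 -0.01346442  0.07450872] [0.57847281 0.01768634 0.0741431 ]
```

View pics/w2.png

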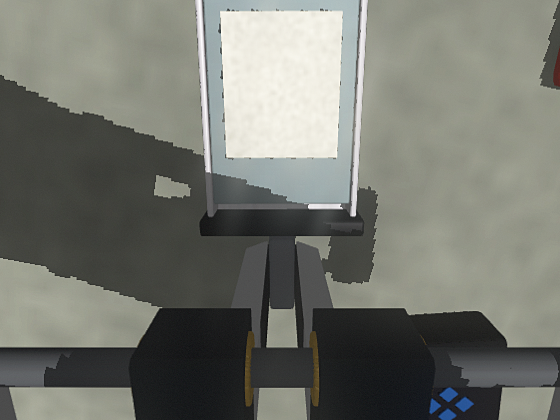

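The wrist view shows the carrier held straight, centred on about column 282, with the face plate at row 220. The rack is out of this view. I'll measure tilt and yaw from it.

```bash
sed -i 's/&(c\[1\]>.2)//' w.py; python3 w.py wrist 2>/dev/null; python3 - <<'E'
from h import *
c=cam("wrist"); W=cloud(c); s=sensors.state()
from scipy.spatial.transform import Rotation as Ro
T=Ro.from_quat(s["tool_rot"]).inv().apply((W-s["eef_pos"]).reshape(-1,3)).reshape(420,560,3)
# label patch and rails
for nm,(r0,r1,c0,c1) in {"label":(15,150,230,335)}.items():
    P=T[r0:r1,c0:c1].reshape(-1,3); f=np.linalg.lstsq(np.c_[P[:,:2],np.ones(len(P))],P[:,2],rcond=None)[0]; print(nm,"z(tool)=",f.round(4),"x range",P[:,0].min().round(3),P[:,0].max().round(3))
L=[];
for r in range(10,200,10):
    row=T[r]; ok=np.where(row[:,2]<.03)[0]; ok=ok[(ok>150)&(ok<420)]; L.append((row[ok[0],0],row[ok[0],1],row[ok[-1],1],row[ok[0],2],row[ok[-1],2]))
L=np.array(L); print(np.polyfit(L[:,0],L[:,1],1),np.polyfit(L[:,0],L[:,2],1)); print(L[::6].round(4))
# face plate
P=T[212:234,210:355].reshape(-1,3); print("plate x",np.percentile(P[:,0],[2,98]).round(4),"z",np.median(P[:,2]).round(4))
E
```

```text
wrist rack top 0 nan (array([0., 0.]), array([0., 0.]), 0.0, [[0.0, 0.0], [0.0, 0.0], [0.0, 0.0], [0.0, 0.0]])
 carrier pts 42062
 plane slopes [-0.001 -0.002] z nose 0.0751
 carrier side -1 slope deg -0.01 Y at -.1 -0.048
 carrier side 1 slope deg 0.37 Y at -.1 0.0221
 nose X -0.0585
label z(tool)= [0.0181 0.0002 0.0116] x range 0.057 0.112
[ 0.0367385 -0.0317236] [-0.13004745  0.0320967 ]
[[ 0.0792  0.0002  0.0347 -0.1537  0.0127]
 [ 0.0905 -0.0345  0.0349  0.0135  0.0128]
 [ 0.0655 -0.0341  0.035   0.0128  0.0126]
 [ 0.0383 -0.0343  0.0002  0.0128 -0.1537]]
plate x [0.0192 0.026 ] z 0.008
```

arm_command(increments=[{"linear": [0, 0, 0], "twist": [0, 0.25, 0.03], "jaw": -1}, {"linear": [0, 0, 0.3], "twist": [0, 0, 0], "jaw": -1}, {"linear": [0, 0, 0.4], "twist": [0, 0, 0], "jaw": -1}, {"linear": [0, 0, 0.12], "twist": [0, 0, 0], "jaw": -1}, {"linear": [0, 0, 0], "twist": [0, 0, 0], "jaw": -1}])

```text
clock: 10.0
eef_pos: [0.6012, -0.0883, 0.039]
tool_rot: [0.63, 0.776, 0.005, -0.007]
contact_force: [-0.2, -0.1, -1.5]
gripper_width: 0.121
gripper_force: 50.0
```

```bash
cat > r.py <<'E'
from g import *
# TCP in rack frame
def rack(): 
    s=sensors.state(); th=np.radians(101.78); a=np.array([np.cos(th),np.sin(th),0]); v=np.array([-a[1],a[0],0]); d=s["eef_pos"]-np.array([.553,.0794,0]); f=s["contact_force"]
    M=Ro.from_quat(s["tool_rot"]).as_matrix()
    print("t %.2f noseX %.1f carX %.1f Y %.1f zc %.1f | F in rack x,y,z"%(s["clock"],d@a*1000+134.5,d@a*1000+18.5,d@v*1000,d[2]*1000-28.8),np.round([f@a,f@v,f[2]],1),"pitch",np.degrees(M[2,0]).round(2),"yaw",np.degrees(np.arctan2(M[1,1],M[0,1])).round(2),"torque",s["wrist_torque"].round(2))
    return a,v,M
if __name__=="__main__":
    a,v,M=rack()
    if len(sys.argv)>1:
        dx,dy,dz=map(float,sys.argv[1:]); print("lin",(M.T@(a*dx+v*dy+np.array([0,0,dz]))/60).round(3))
E
python3 r.py 79 0 0
python3 - <<'E'
from h import *
c=cam("side"); cv2.imwrite("pics/s3.png",cv2.resize(c[0][150:330,180:400,::-1],None,fx=3,fy=3))
E
```

```text
t 10.00 noseX -39.5 carX -155.5 Y -13.0 zc 10.2 | F in rack x,y,z [-0.1  0.2 -1.5] pitch 1.02 yaw 11.83 torque [-0.24  0.04 -0.02]
lin [1.316e+00 1.000e-03 2.400e-02]
```

View pics/s3.png

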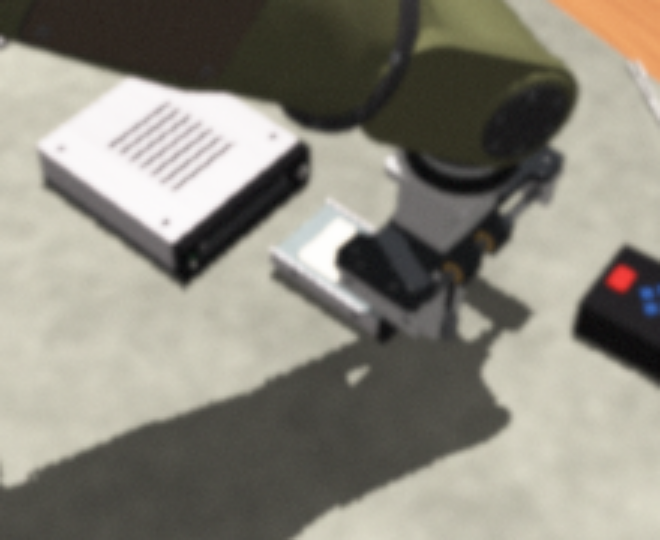

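The side crop shows the carrier low in front of the mouth, at about (320,260), roughly in line with the bay. Creep in.

arm_command(increments=[{"linear": [0.2, 0, 0.004], "twist": [0, 0, 0], "jaw": -1}, {"linear": [0.2, 0, 0.004], "twist": [0, 0, 0], "jaw": -1}, {"linear": [0.15, 0, 0.003], "twist": [0, 0, 0], "jaw": -1}, {"linear": [0.08, 0, 0.001], "twist": [0, 0, 0], "jaw": -1}, {"linear": [0.05, 0, 0.001], "twist": [0, 0, 0], "jaw": -1}, {"linear": [0.05, 0, 0.001], "twist": [0, 0, 0], "jaw": -1}, {"linear": [0.05, 0, 0.001], "twist": [0, 0, 0], "jaw": -1}, {"linear": [0, 0, 0], "twist": [0, 0, 0], "jaw": -1}])

```text
clock: 11.05
eef_pos: [0.5918, -0.0425, 0.0395]
tool_rot: [0.63, 0.776, 0.005, -0.007]
contact_force: [-0.0, -0.3, -2.1]
gripper_width: 0.125
gripper_force: 50.0
```

```bash
python3 r.py 79 0 0
```

```text
t 11.05 noseX 7.3 carX -108.7 Y -13.1 zc 10.7 | F in rack x,y,z [-0.3  0.1 -2.1] pitch 1.0 yaw 11.83 torque [-0.23 -0.04 -0.02]
lin [1.316e+00 1.000e-03 2.300e-02]
```

arm_command(increments=[{"linear": [0.05, 0, 0.003], "twist": [0, 0, 0], "jaw": -1}, {"linear": [0.05, 0, 0.003], "twist": [0, 0, 0], "jaw": -1}, {"linear": [0.05, 0, 0.002], "twist": [0, 0, 0], "jaw": -1}, {"linear": [0.05, 0, 0.002], "twist": [0, 0, 0], "jaw": -1}])

```text
clock: 11.55
eef_pos: [0.5893, -0.0306, 0.0392]
tool_rot: [0.63, 0.776, 0.006, -0.007]
contact_force: [-0.5, 0.5, -2.7]
gripper_width: 0.123
gripper_force: 50.0
```

arm_command(increments=[{"linear": [0.06, 0, 0.002], "twist": [0, 0, 0], "jaw": -1}, {"linear": [0.06, 0, 0.002], "twist": [0, 0, 0], "jaw": -1}, {"linear": [0.06, 0, 0.002], "twist": [0, 0, 0], "jaw": -1}, {"linear": [0.06, 0, 0.002], "twist": [0, 0, 0], "jaw": -1}, {"linear": [0.06, 0, 0.002], "twist": [0, 0, 0], "jaw": -1}, {"linear": [0, 0, 0], "twist": [0, 0, 0], "jaw": -1}])

```text
clock: 12.3
eef_pos: [0.5857, -0.0129, 0.0389]
tool_rot: [0.63, 0.776, 0.005, -0.007]
contact_force: [-0.5, 0.0, -2.5]
gripper_width: 0.125
gripper_force: 50.0
```

```bash
python3 r.py 0 10 0
```

```text
t 12.30 noseX 37.4 carX -78.6 Y -13.1 zc 10.1 | F in rack x,y,z [ 0.1  0.4 -2.5] pitch 1.0 yaw 11.85 torque [-0.29  0.07 -0.01]
lin [ 0.    -0.167  0.   ]
```

arm_command(increments=[{"linear": [0, -0.017, 0], "twist": [0, 0, 0], "jaw": -1}, {"linear": [0, -0.017, 0], "twist": [0, 0, 0], "jaw": -1}, {"linear": [0, -0.017, 0], "twist": [0, 0, 0], "jaw": -1}, {"linear": [0, -0.017, 0], "twist": [0, 0, 0], "jaw": -1}])

```text
clock: 12.8
eef_pos: [0.5816, -0.0141, 0.0389]
tool_rot: [0.63, 0.776, 0.005, -0.007]
contact_force: [-0.2, -0.5, -2.0]
gripper_width: 0.126
gripper_force: 50.0
```

```bash
python3 r.py
```

```text
t 12.80 noseX 37.1 carX -78.9 Y -8.9 zc 10.1 | F in rack x,y,z [-0.5  0.3 -2. ] pitch 1.0 yaw 11.83 torque [-0.16  0.03 -0.01]
```

arm_command(increments=[{"linear": [0, -0.017, 0], "twist": [0, 0, 0], "jaw": -1}, {"linear": [0, -0.017, 0], "twist": [0, 0, 0], "jaw": -1}, {"linear": [0, -0.017, 0], "twist": [0, 0, 0], "jaw": -1}])

```text
clock: 13.18
eef_pos: [0.5786, -0.0147, 0.0389]
tool_rot: [0.63, 0.776, 0.005, -0.007]
contact_force: [0.5, 0.3, -2.2]
gripper_width: 0.123
gripper_force: 50.0
```

arm_command(increments=[{"linear": [0, -0.017, 0], "twist": [0, 0, 0], "jaw": -1}, {"linear": [0, -0.017, 0], "twist": [0, 0, 0], "jaw": -1}, {"linear": [0, -0.017, 0], "twist": [0, 0, 0], "jaw": -1}])

```text
clock: 13.55
eef_pos: [0.5757, -0.0153, 0.0389]
tool_rot: [0.63, 0.776, 0.005, -0.007]
contact_force: [0.7, 0.0, -3.0]
gripper_width: 0.125
gripper_force: 50.0
```

arm_command(increments=[{"linear": [0, -0.017, 0], "twist": [0, 0, 0], "jaw": -1}, {"linear": [0, -0.017, 0], "twist": [0, 0, 0], "jaw": -1}, {"linear": [0, -0.017, 0], "twist": [0, 0, 0], "jaw": -1}])

```text
clock: 13.92
eef_pos: [0.5727, -0.0159, 0.0389]
tool_rot: [0.63, 0.776, 0.005, -0.007]
contact_force: [-0.3, 0.1, -2.1]
gripper_width: 0.128
gripper_force: 50.0
```

```bash
python3 r.py
```

```text
t 13.93 noseX 37.2 carX -78.8 Y 0.2 zc 10.1 | F in rack x,y,z [ 0.2  0.3 -2.1] pitch 1.0 yaw 11.83 torque [-0.25  0.02 -0.03]
```

arm_command(increments=[{"linear": [0, -0.017, 0], "twist": [0, 0, 0], "jaw": -1}, {"linear": [0, -0.017, 0], "twist": [0, 0, 0], "jaw": -1}, {"linear": [0, -0.017, 0], "twist": [0, 0, 0], "jaw": -1}])

```text
clock: 14.3
eef_pos: [0.5697, -0.0166, 0.0389]
tool_rot: [0.63, 0.776, 0.005, -0.007]
contact_force: [0.3, -0.0, -1.2]
gripper_width: 0.121
gripper_force: 50.0
```

arm_command(increments=[{"linear": [0, -0.017, 0], "twist": [0, 0, 0], "jaw": -1}, {"linear": [0, -0.017, 0], "twist": [0, 0, 0], "jaw": -1}, {"linear": [0, -0.017, 0], "twist": [0, 0, 0], "jaw": -1}])

```text
clock: 14.68
eef_pos: [0.5673, -0.0174, 0.0392]
tool_rot: [0.631, 0.776, 0.006, -0.006]
contact_force: [5.7, -2.6, -2.9]
gripper_width: 0.122
gripper_force: 50.2
```

```bash
python3 r.py
```

```text
t 14.68 noseX 36.8 carX -79.2 Y 5.7 zc 10.4 | F in rack x,y,z [-3.7 -5.1 -2.9] pitch 0.96 yaw 11.8 torque [-0.76 -1.1  -0.46]
```

Left rail felt at Y≈5.5 mm. Back off about 2 mm to the channel centre and go on in.

arm_command(increments=[{"linear": [0, 0.037, 0], "twist": [0, 0, 0], "jaw": -1}, {"linear": [0, 0, 0], "twist": [0, 0, 0], "jaw": -1}, {"linear": [0, 0, 0], "twist": [0, 0, 0], "jaw": -1}])

```text
clock: 15.05
eef_pos: [0.5688, -0.0167, 0.0388]
tool_rot: [0.63, 0.776, 0.005, -0.007]
contact_force: [2.7, -0.8, -3.2]
gripper_width: 0.123
gripper_force: 50.0
```

```bash
python3 r.py 10 0 0
```

```text
t 15.05 noseX 37.2 carX -78.8 Y 4.1 zc 10.0 | F in rack x,y,z [-1.3 -2.5 -3.2] pitch 1.0 yaw 11.84 torque [-0.3  -0.37 -0.18]
lin [0.167 0.    0.003]
```

arm_command(increments=[{"linear": [0, 0.02, 0], "twist": [0, 0, 0], "jaw": -1}, {"linear": [0, 0, 0], "twist": [0, 0, 0], "jaw": -1}])

```text
clock: 15.3
eef_pos: [0.5699, -0.0164, 0.0387]
tool_rot: [0.63, 0.776, 0.005, -0.007]
contact_force: [-0.3, 0.3, -1.5]
gripper_width: 0.124
gripper_force: 50.0
```

arm_command(increments=[{"linear": [0, 0.02, 0], "twist": [0, 0, 0], "jaw": -1}, {"linear": [0, 0, 0], "twist": [0, 0, 0], "jaw": -1}])

```text
clock: 15.55
eef_pos: [0.5713, -0.0162, 0.0389]
tool_rot: [0.63, 0.776, 0.005, -0.007]
contact_force: [-0.5, -0.1, -2.6]
gripper_width: 0.124
gripper_force: 50.0
```

```bash
python3 r.py 10 0 0; python3 - <<'E'
from h import *
from scipy.spatial.transform import Rotation as Ro
c=cam("wrist"); W=cloud(c); s=sensors.state(); cv2.imwrite("pics/w4.png",c[0][...,::-1])
T=Ro.from_quat(s["tool_rot"]).inv().apply((W-s["eef_pos"]).reshape(-1,3)).reshape(420,560,3)
m=(abs(T[...,2]-.013)<.006)&(abs(T[...,1])<.05)
for s_ in (-1,1):
    P=np.array([(x,(T[...,1][m&(abs(T[...,0]-x)<.002)]*s_).max()*s_) for x in np.arange(.034,.1,.004)  if (m&(abs(T[...,0]-x)<.002)).sum()>20])
    print(len(P),"slope deg",np.degrees(np.polyfit(P[:,0],P[:,1],1)[0]).round(2),P[:,1].round(4))
E
```

```text
t 15.55 noseX 37.2 carX -78.8 Y 1.6 zc 10.1 | F in rack x,y,z [ 0.   0.5 -2.6] pitch 1.0 yaw 11.84 torque [-0.19 -0.06  0.04]
lin [0.167 0.    0.003]
17 slope deg -4.45 [-0.0346 -0.0344 -0.0346 -0.0344 -0.0347 -0.0344 -0.0345 -0.0345 -0.0347
 -0.0345 -0.0346 -0.0345 -0.0346 -0.0346 -0.0346 -0.0347 -0.0499]
17 slope deg -0.06 [0.0354 0.0356 0.0353 0.0355 0.0354 0.0356 0.0354 0.0356 0.0354 0.0353
 0.0353 0.0355 0.0353 0.0354 0.0352 0.0356 0.0354]
```

View pics/w4.png

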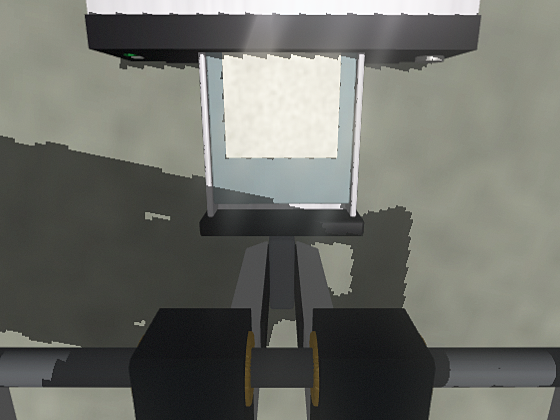

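The wrist view shows the carrier in the mouth, straight. The frame edge at row 48 is level, so it is parallel to the rack. Continue.

arm_command(increments=[{"linear": [0.05, 0, 0.002], "twist": [0, 0, 0], "jaw": -1}, {"linear": [0.05, 0, 0.002], "twist": [0, 0, 0], "jaw": -1}, {"linear": [0.05, 0, 0.002], "twist": [0, 0, 0], "jaw": -1}, {"linear": [0.05, 0, 0.002], "twist": [0, 0, 0], "jaw": -1}])

```text
clock: 16.1
eef_pos: [0.5687, -0.0042, 0.0386]
tool_rot: [0.63, 0.776, 0.005, -0.007]
contact_force: [-0.5, 0.5, -2.2]
gripper_width: 0.123
gripper_force: 50.0
```

arm_command(increments=[{"linear": [0.035, 0, 0.002], "twist": [0, 0, 0], "jaw": -1}, {"linear": [0.035, 0, 0.001], "twist": [0, 0, 0], "jaw": -1}, {"linear": [0.035, 0, 0.001], "twist": [0, 0, 0], "jaw": -1}])

```text
clock: 16.48
eef_pos: [0.5675, 0.0018, 0.0385]
tool_rot: [0.63, 0.776, 0.006, -0.007]
contact_force: [0.2, 0.8, -2.5]
gripper_width: 0.124
gripper_force: 50.0
```

arm_command(increments=[{"linear": [0.035, 0, 0.002], "twist": [0, 0, 0], "jaw": -1}, {"linear": [0.035, 0, 0.001], "twist": [0, 0, 0], "jaw": -1}, {"linear": [0.035, 0, 0.001], "twist": [0, 0, 0], "jaw": -1}])

```text
clock: 16.85
eef_pos: [0.5662, 0.008, 0.0384]
tool_rot: [0.63, 0.776, 0.005, -0.007]
contact_force: [0.4, 0.3, -2.4]
gripper_width: 0.124
gripper_force: 50.0
```

```bash
python3 r.py 10 0 0
```

```text
t 16.85 noseX 61.9 carX -54.1 Y 1.7 zc 9.6 | F in rack x,y,z [ 0.3 -0.5 -2.4] pitch 1.0 yaw 11.83 torque [-0.23  0.01 -0.04]
lin [0.167 0.    0.003]
```

Past the right rail's start with no force. Continue.

arm_command(increments=[{"linear": [0.05, 0, 0.001], "twist": [0, 0, 0], "jaw": -1}, {"linear": [0.05, 0, 0.001], "twist": [0, 0, 0], "jaw": -1}, {"linear": [0.05, 0, 0.001], "twist": [0, 0, 0], "jaw": -1}, {"linear": [0.05, 0, 0.001], "twist": [0, 0, 0], "jaw": -1}])

```text
clock: 17.35
eef_pos: [0.5637, 0.0198, 0.0383]
tool_rot: [0.63, 0.776, 0.005, -0.007]
contact_force: [0.9, -0.6, -3.0]
gripper_width: 0.123
gripper_force: 50.0
```

arm_command(increments=[{"linear": [0.05, 0, 0.001], "twist": [0, 0, 0], "jaw": -1}, {"linear": [0.05, 0, 0.001], "twist": [0, 0, 0], "jaw": -1}, {"linear": [0.05, 0, 0.001], "twist": [0, 0, 0], "jaw": -1}, {"linear": [0.05, 0, 0.001], "twist": [0, 0, 0], "jaw": -1}])

```text
clock: 17.85
eef_pos: [0.5613, 0.0316, 0.0383]
tool_rot: [0.63, 0.776, 0.006, -0.007]
contact_force: [0.5, 0.1, -3.0]
gripper_width: 0.123
gripper_force: 50.0
```

arm_command(increments=[{"linear": [0.05, 0, 0.001], "twist": [0, 0, 0], "jaw": -1}, {"linear": [0.05, 0, 0.001], "twist": [0, 0, 0], "jaw": -1}, {"linear": [0.05, 0, 0.001], "twist": [0, 0, 0], "jaw": -1}])

```text
clock: 18.23
eef_pos: [0.5594, 0.0404, 0.0383]
tool_rot: [0.63, 0.776, 0.005, -0.007]
contact_force: [-0.2, -0.3, -2.5]
gripper_width: 0.122
gripper_force: 50.0
```

```bash
python3 r.py 10 0 0
```

```text
t 18.23 noseX 95.0 carX -21.0 Y 1.7 zc 9.5 | F in rack x,y,z [-0.2  0.3 -2.5] pitch 1.0 yaw 11.83 torque [-0.28 -0.03 -0.03]
lin [0.167 0.    0.003]
```

arm_command(increments=[{"linear": [0.05, 0, 0.006], "twist": [0, 0, 0], "jaw": -1}, {"linear": [0.05, 0, 0.006], "twist": [0, 0, 0], "jaw": -1}, {"linear": [0.04, 0, 0.002], "twist": [0, 0, 0], "jaw": -1}, {"linear": [0.03, 0, 0.002], "twist": [0, 0, 0], "jaw": -1}])

```text
clock: 18.73
eef_pos: [0.5573, 0.0503, 0.0375]
tool_rot: [0.63, 0.776, 0.005, -0.007]
contact_force: [0.7, 0.8, -2.0]
gripper_width: 0.12
gripper_force: 50.0
```

arm_command(increments=[{"linear": [0.02, 0, 0], "twist": [0, 0, 0], "jaw": -1}, {"linear": [0.02, 0, 0], "twist": [0, 0, 0], "jaw": -1}, {"linear": [0.02, 0, 0], "twist": [0, 0, 0], "jaw": -1}])

```text
clock: 19.1
eef_pos: [0.5566, 0.0537, 0.0376]
tool_rot: [0.63, 0.776, 0.005, -0.007]
contact_force: [-1.5, -0.3, -1.9]
gripper_width: 0.12
gripper_force: 50.0
```

```bash
python3 r.py 10 0 0
```

```text
t 19.10 noseX 108.6 carX -7.4 Y 1.7 zc 8.8 | F in rack x,y,z [ 0.   1.5 -1.9] pitch 1.0 yaw 11.83 torque [-0.19  0.01 -0.  ]
lin [0.167 0.    0.003]
```

arm_command(increments=[{"linear": [0.017, 0, 0], "twist": [0, 0, 0], "jaw": -1}, {"linear": [0.017, 0, 0], "twist": [0, 0, 0], "jaw": -1}, {"linear": [0.017, 0, 0], "twist": [0, 0, 0], "jaw": -1}])

```text
clock: 19.48
eef_pos: [0.556, 0.0567, 0.0376]
tool_rot: [0.63, 0.776, 0.005, -0.007]
contact_force: [0.7, -5.2, -2.6]
gripper_width: 0.122
gripper_force: 50.0
```

arm_command(increments=[{"linear": [0.015, 0, 0], "twist": [0, 0, 0], "jaw": -1}, {"linear": [0.015, 0, 0], "twist": [0, 0, 0], "jaw": -1}])

```text
clock: 19.73
eef_pos: [0.5558, 0.0578, 0.0378]
tool_rot: [0.63, 0.776, 0.005, -0.006]
contact_force: [0.3, -6.4, -1.3]
gripper_width: 0.126
gripper_force: 50.0
```

```bash
python3 r.py 10 0 0
```

```text
t 19.73 noseX 112.8 carX -3.2 Y 1.7 zc 9.0 | F in rack x,y,z [-6.3  1.  -1.3] pitch 0.94 yaw 11.83 torque [-1.37 -0.09 -0.01]
lin [0.167 0.    0.003]
```

Connector engaged at about 6 N. Push on in small steps until the solid stop.

arm_command(increments=[{"linear": [0.015, 0, 0], "twist": [0, 0, 0], "jaw": -1}, {"linear": [0.015, 0, 0], "twist": [0, 0, 0], "jaw": -1}])

```text
clock: 19.98
eef_pos: [0.5554, 0.0596, 0.0378]
tool_rot: [0.63, 0.776, 0.005, -0.006]
contact_force: [0.6, -5.7, -1.1]
gripper_width: 0.126
gripper_force: 50.0
```

arm_command(increments=[{"linear": [0.012, 0, 0], "twist": [0, 0, 0], "jaw": -1}, {"linear": [0.012, 0, 0], "twist": [0, 0, 0], "jaw": -1}])

```text
clock: 20.23
eef_pos: [0.5551, 0.061, 0.0378]
tool_rot: [0.63, 0.776, 0.005, -0.006]
contact_force: [0.6, -6.3, -1.5]
gripper_width: 0.129
gripper_force: 50.0
```

```bash
python3 r.py 1 0 0
```

```text
t 20.23 noseX 116.0 carX 0.0 Y 1.7 zc 9.0 | F in rack x,y,z [-6.3  0.7 -1.5] pitch 0.94 yaw 11.82 torque [-1.4  -0.11  0.01]
lin [0.017 0.    0.   ]
```

arm_command(increments=[{"linear": [0.008, 0, 0], "twist": [0, 0, 0], "jaw": -1}, {"linear": [0.008, 0, 0], "twist": [0, 0, 0], "jaw": -1}])

```text
clock: 20.48
eef_pos: [0.555, 0.0616, 0.0378]
tool_rot: [0.63, 0.776, 0.005, -0.006]
contact_force: [1.0, -10.7, -1.3]
gripper_width: 0.124
gripper_force: 50.0
```

arm_command(increments=[{"linear": [0.008, 0, 0], "twist": [0, 0, 0], "jaw": -1}, {"linear": [0, 0, 0], "twist": [0, 0, 0], "jaw": -1}])

```text
clock: 20.72
eef_pos: [0.5549, 0.0616, 0.0379]
tool_rot: [0.631, 0.776, 0.005, -0.006]
contact_force: [0.5, -11.8, -1.1]
gripper_width: 0.125
gripper_force: 50.0
```

Solid stop reached (force rose to about 12 N). Settle onto the floor and release.

arm_command(increments=[{"linear": [0, 0, 0.012], "twist": [0, 0, 0], "jaw": -1}, {"linear": [0, 0, 0], "twist": [0, 0, 0], "jaw": -1}])

```text
clock: 20.98
eef_pos: [0.555, 0.0616, 0.0373]
tool_rot: [0.631, 0.776, 0.005, -0.006]
contact_force: [1.1, -11.5, 0.4]
gripper_width: 0.122
gripper_force: 50.0
```

```bash
python3 r.py
```

```text
t 20.98 noseX 116.7 carX 0.7 Y 1.6 zc 8.5 | F in rack x,y,z [-11.5   1.2   0.4] pitch 0.88 yaw 11.81 torque [-2.44 -0.07  0.03]
```

arm_command(increments=[{"linear": [0, 0, 0], "twist": [0, 0, 0], "jaw": 0}, {"linear": [0, 0, 0], "twist": [0, 0, 0], "jaw": 0}, {"linear": [0, 0, 0], "twist": [0, 0, 0], "jaw": 0}, {"linear": [0, 0, 0], "twist": [0, 0, 0], "jaw": 0}, {"linear": [0, 0, 0], "twist": [0, 0, 0], "jaw": 0}, {"linear": [0, 0, 0], "twist": [0, 0, 0], "jaw": 0}, {"linear": [-0.05, 0, -0.2], "twist": [0, 0, 0], "jaw": 0}, {"linear": [-0.1, 0, -0.5], "twist": [0, 0, 0], "jaw": 0}, {"linear": [-0.2, 0, -0.8], "twist": [0, 0, 0], "jaw": 0}, {"linear": [-0.5, 0, -0.8], "twist": [0, 0, 0], "jaw": 0}, {"linear": [-0.7, 0, -0.5], "twist": [0, 0, 0], "jaw": 0}, {"linear": [-0.7, 0, 0], "twist": [0, 0, 0], "jaw": 0}])

```text
clock: 22.48
eef_pos: [0.5839, -0.0735, 0.2065]
tool_rot: [0.63, 0.776, 0.007, -0.004]
contact_force: [0.0, -0.1, -0.1]
gripper_width: 0.5
gripper_force: 0.0
```

```bash
python3 - <<'E'
from h import *
s=sensors.state(); print(s["clock"],s["eef_pos"],s["contact_force"].round(1),s["gripper_width"])
c=cam("wrist"); W=cloud(c); a=np.array([-.2045,.9789,0]); v=np.array([-.9789,-.2045,0]); q=W-[.553,.0794,0]; X=q@a*1000;Y=q@v*1000;Z=W[...,2]*1000
def st(n,m): print(n,m.sum(),[np.percentile(k[m],[2,50,98]).round(1).tolist() for k in (X,Y,Z)])
st("frame top",(abs(X)<12)&(abs(Y)<70)&(Z>39)); st("grip",(X>-45)&(X<-6)&(abs(Y)<20)&(Z>28)&(Z<40)); st("front low",(abs(X)<12)&(abs(Y)<36)&(Z>10)&(Z<28))
for y in (-65,-30,-15,15,30,65):
    m=(abs(X)<15)&(abs(Y-y)<4)&(Z>14)&(Z<28); print(y,m.sum(),np.median(X[m]).round(1) if m.any() else None)
cv2.imwrite("pics/w5.png",c[0][...,::-1])
E
```

```text
22.475 [ 0.58387909 -0.0734598   0.2065291 ] [ 0.  -0.1 -0.1] 0.49973047684100896
frame top 80 [[-0.8, -0.6, -0.3], [-67.8, -34.8, 43.2], [39.0, 39.6, 41.0]]
grip 613 [[-35.5, -20.9, -6.5], [-5.0, 0.7, 6.5], [30.9, 33.2, 35.1]]
front low 393 [[-1.5, -0.8, -0.3], [-34.9, -5.8, 34.7], [11.0, 20.3, 27.8]]
-65 61 -2.2
-30 43 -0.6
-15 44 -0.7
15 43 -0.7
30 46 -1.0
65 44 -0.5
```

View pics/w5.png

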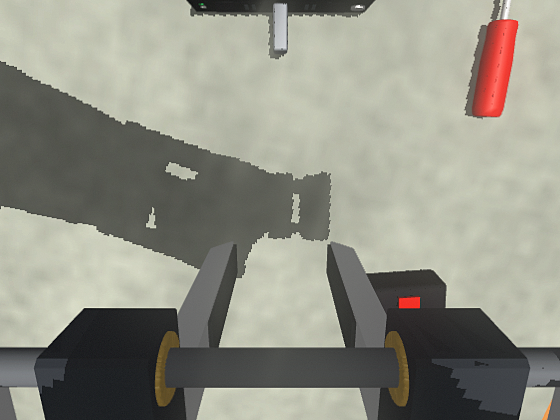

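The wrist view shows only the grip, at (280,30), standing out of the rack front. The face plate is flush (X ≈ -0.7 mm, frame ≈ -0.6 mm) and the grip top is at about 34 mm, as it should be on the bay floor. The gripper is clear.

```bash
python3 -c "
from plant import env
print(env.job_done())"
```

```text
the job is handed in; nothing more can be done
None
```

The carrier is in the rack, fully plugged in against the stop and released; the last picture showed it flush and on the bay floor, and the job is handed in, with no verdict returned.

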